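# Tip the air cylinder into its cradle and push it home

## Task

The blue-capped air cylinder stands on end between the rails of the cradle. Without picking it up, push its top over towards the slotted end plate so that it lies flat between the rails with the brass ports facing up, then push it along by its back end until its front face sits flush against the end plate, the rod poking through the slot. Leave the spare cylinder, the gauge and the meter where they are.

Things in the scene. Friction and masses are not known exactly. Their poses are not given: they have to be found in the camera images.
- cradle: Fixture fixed to the bench: dark steel plate 290 (x) x 100 (y) x 10 mm, two aluminium rails along x, 8 mm thick, tops 26 mm above the bench, 56 mm apart inside, from x = -140 to +130 mm, open at the -x end, a slotted end plate at the +x end (see stop). Origin: centre of the underside, on the bench; +x points along the rails to the end plate, z up.
- stop (a point): Middle of the slot, in the plane of the end plate's inner face (cradle x = +130 mm), 35 mm above the bench; axes as the cradle's. The end plate is 74 mm wide, 12 mm thick, its top 58 mm above the bench; slot 30 mm wide, open at the top, its bottom 20 mm above the bench.
- cylinder: Loose air cylinder: square body 50 x 50 x 110 mm, blue end caps, aluminium middle, steel rod 14 mm thick standing 20 mm out of one end. Starts upright on the cradle plate (10 mm above the bench) near the rails' open end, rod up, square to the rails within 2 degrees. Origin: centre of its bottom (back) end face; z runs to the rod end. Its -x face has two brass ports and faces the open end.
- cylinder_mid (a point): Centre of the cylinder's square body, 55 mm from either end face: 65 mm above the bench standing, 35 mm lying (upper side then at 60 mm). Mass 0.34 to 0.56 kg. Pushed on the port face near its top it pivots about its bottom front edge and falls by itself once tilted over about 25 degrees; pushed low down it slides.
- cylinder_front (a point): Centre of the cylinder's rod-end face, 110 mm from its origin; 120 mm above the bench when standing (rod top 140 mm). The rod goes 20 mm on from here. Lying, the cylinder slides along the rails under a push of a few newtons.
- spare: Bystander: a short spare cylinder with black end caps, 44 x 44 x 55 mm plus a 14 mm rod stub, standing loose on the bench. Origin: centre of its underside.
- gauge: Bystander: a loose pressure gauge, dial up, on a black 44 x 44 mm block, 70 mm high in all. Origin: centre of its underside.
- meter: Bystander: a loose green hand meter lying face up, 110 x 66 x 30 mm (dial to 35 mm). Origin: centre of its underside; x along its length.

How it is judged (in metres and radians):
On the way, in this order (a step that is already met when the one before it is completed fails the run):
1. the cylinder has been tipped over and lies flat between the rails, ports up (angle between cylinder's own z axis and vertical between 1.5 and 1.64 rad and angle between cylinder's own x axis and vertical above 3 rad and height (world z) of cylinder_mid between 0.031 and 0.039 m and y of cylinder_mid in the frame of cradle between -0.006 and 0.006 m and x of cylinder_mid in the frame of cradle above -0.09 m), for 0.2 s.
2. the cylinder has been pushed along until its front face is against the end plate (all of step 1 and x of cylinder_front in the frame of cradle between 0.126 and 0.134 m), for 0.2 s.
At the end, for the whole second after the job is handed in: The cylinder lies flat in the cradle (axis level within 4 degrees, 31 to 39 mm above the bench, within 6 mm of the middle of the rails), brass ports up within 8 degrees, its front face within 4 mm of the end plate, at rest; the spare, the gauge and the meter are within 15 mm of where they began (all of step 2 and linear speed of cylinder below 0.01 m/s and angular speed of cylinder below 0.1 rad/s and distance of each of spare, gauge, meter from where it was at the start of the episode below 0.015 m); the robot touches nothing.
It fails at once if the cylinder is lifted or carried (height (world z) of cylinder_mid above 0.085 m or (angle between cylinder's own z axis and vertical above 1.4 rad and height (world z) of cylinder_mid above 0.06 m)).
It fails at once if a bystander is shoved more than 15 mm or knocked over (distance of any of spare, gauge, meter from where it was at the start of the episode above 0.015 m or angle between any of spare, gauge, meter's own z axis and vertical above 0.4 rad).
It also fails if it takes over 48 s, if anything falls off the work surface, if the arm or the gripper's body presses on something with over 40 N, if the wrist force passes 120 N, or if a joint passes its speed limit or range.

## Robot

A 6-joint arm with a two-finger parallel gripper is mounted at the origin on the work surface. World frame = base frame: x ahead of the robot, y to its left, z up, the work surface at z = 0. Lengths are in mm, angles in degrees, forces in N, time in s.
With the tool pointing down it reaches from about 350 to 850 mm from the base axis. Payload 8.1 kg.
Tool frame: the origin (TCP) lies midway between the tips of the shut fingers; the grasp point (between the pads) lies 19 mm behind it; z points along the fingers, y is the direction in which the jaws open and shut (so a half turn about z gives the same grasp; the last joint's range is limited). The gripper opens to 85 mm and grips with 20 to 120 N. Pads are 22 mm wide; open, the fingers measure 114 mm over their backs; the gripper's body (76 mm by 85 mm) begins 54 mm behind the grasp point. The pads swing forward as they close: fully open they stand 13 mm farther back than shut.
Start: joints at [-72.903, 7.471, 85.268, -0, 87.261, -4.893], TCP at [224.688, -556.346, 231.292] pointing down, gripper open.
Joint ranges: [-169.43, 169.43], [-51.17, 129.36], [1.28, 143.12], [-76.62, 256.62], [0, 156.53], [-152.29, 152.29]. Speed limits (degrees/s): [136.94, 136.94, 159.86, 180, 180, 180].

## Interface

Orientations are given as [roll, pitch, yaw] about the fixed x, y, z axes, in that order (R = Rz(yaw) Ry(pitch) Rx(roll)).
In Python, from bench import r gives the robot as it stands.
- The arm moves only by the tool carry_out, never from a script. Its argument "increments" is a list of rows, each a list of 3 entries, a list of its own where there are three numbers: the shift along the tool's x, y, z in m, then the turn, a rotation vector about the tool's x, y, z in rad, then the closure, from 0 (fully open) to 1 (shut). A call has 1 to 12 rows; each row shifts and turns the pose as measured when the row begins, along the tool's axes as they then stand; what a row does not reach is not made up. A row lasts 1/10 s, in which the tool goes at most 50 mm and 8.59 degrees, less where a joint would pass 70% of its speed; a pose out of reach is approached as far as the arm can. A call with a gripper value outside its range is refused whole. The fingers move at their own pace and stop on an object; "newtons" is the grip in N (left out, the last holds). Time passes only in rows, so rows that do not move let the fingers close. It gives the time, the measured TCP pose, the force and the opening at its end, in the units of the state.
- r.sense(): the state, without advancing time (a new reading comes with each control period).
- r.snapshot(name): name is "scene" or "top" or "wrist"; returns a dict with "image" (400x640x3 uint8, blue, green, red), "vertical_fov" (degrees; the focal length in pixels is half the picture's height over the tangent of half this angle, whatever the lens; pixels are square), "cx", "cy" (the principal point, pixels), "rvec" (rotation vector, rad) and "tvec" (3), from world to camera coordinates, as OpenCV has them. Camera axes: x right, y down, z forward; pixel columns grow to the right and rows downward; lengths in mm; the calibration is good to about 2 mm. The wrist camera is an equidistant fisheye: a pixel r from the principal point sees the ray r / f radians off the axis. A picture is of the moment at which its call begins. There is no depth.
- r.hand_in(): hands the job in, once; it reports no verdict.
The state is a dict: "time": time; "joint_pos": joint angles; "qd": joint speeds; "joint_efforts": joint torques, N m; "tool_pos": TCP position; "tcp_rot": TCP orientation; "ft_force": force on the tool from outside, world axes, zero at the start; "wrist_torque": the same for the moment, N m; "finger_gap": finger opening in mm.
Only numpy, scipy, OpenCV 4.12 (cv2) and the standard library are available. Lean on these libraries where they do the work, as an engineer would, in place of code of your own. Each camera call takes 0.05 s, during which the arm holds its last target.

## Working session

There is one attempt and no reset: what is moved stays moved. The work goes in short steps, Python scripts to look and compute and a tool call to move; the robot and the scene stay as the last step left them, time stands still between calls to the robot, and variables do not carry over. Pictures are saved under pics/ and viewed, and the job is handed in when it is done.

Besides the shell and the picture viewer there is one more tool, called after ">>>" by a JSON object that holds its "op" and its "data", one argument or row to a line. carry_out: Moves the arm, as the interface text tells. Its arguments: {"type":"object","properties":{"increments":{"type":"array"},"newtons":{"type":"number"}},"required":["increments"]}

```bash
mkdir -p pics; python3 - <<'E'
from bench import r
import cv2
for n in("scene","top"):
    s=r.snapshot(n); cv2.imwrite(f"pics/{n}0.png",s["image"]); print(n,s["vertical_fov"],s["cx"],s["cy"],s["rvec"],s["tvec"])
print(r.sense())
E
```

```text
scene 46.770881444356185 317.15145692291327 196.50378086520274 [ 2.41780542  1.00390829 -0.29700453] [-459.83334466 -265.35777196 1336.7507254 ]
top 47.650863102260715 323.8732710967423 200.95445514398244 [ 2.14159348 -2.14893672  0.15476166] [  68.56204474  614.2506249  1022.19475825]
{'time': 0.1, 'joint_pos': array([-7.29025906e+01,  7.51176614e+00,  8.53243885e+01,  3.27714425e-04,
        8.72620114e+01, -4.89193319e+00]), 'qd': array([ 0.02770499, -0.08383916, -0.15302799, -0.05222518,  0.04507246,
        0.04831777]), 'joint_efforts': array([ 7.02482994e-04, -5.70952928e+01, -5.01941264e+01, -1.62229812e-04,
        8.09623481e-03,  2.82994513e-06]), 'tool_pos': array([ 224.54419727, -555.85130109,  230.32614052]), 'tcp_rot': array([-1.79902219e+02, -8.69738412e-03,  2.19893193e+01]), 'ft_force': array([0.38116619, 0.46289685, 0.43979196]), 'wrist_torque': array([ 0.04679684, -0.00255546, -0.00912864]), 'finger_gap': 85.45136955822515}
```

View pics/scene0.png

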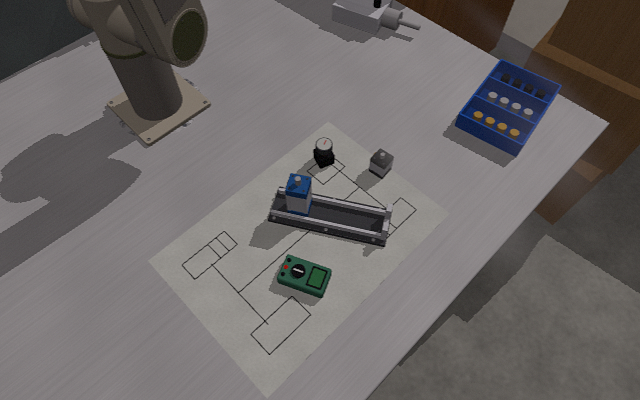

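View pics/top0.png

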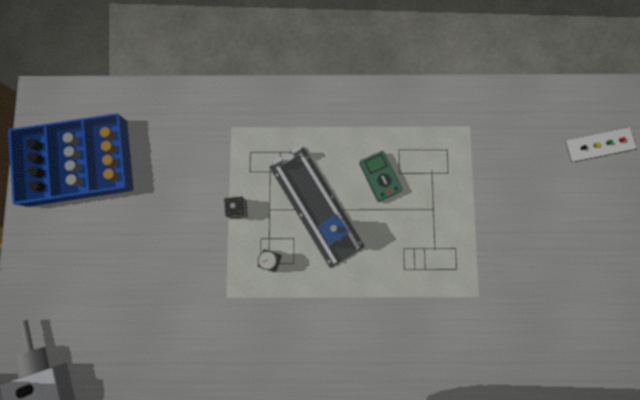

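```bash
cat >h.py <<'E'
import numpy as np,cv2
def K(s):
    f=200/np.tan(np.radians(s["vertical_fov"]/2)); return np.array([[f,0,s["cx"]],[0,f,s["cy"]],[0,0,1.]])
def ray(s,p,z):
    R=cv2.Rodrigues(np.array(s["rvec"],float))[0];t=np.array(s["tvec"],float).ravel()
    p=np.atleast_2d(np.array(p,float)); d=(R.T@np.linalg.inv(K(s))@np.c_[p,np.ones(len(p))].T).T
    c=-R.T@t; return c+d*((z-c[2])/d[:,2])[:,None]
def proj(s,P):
    return cv2.projectPoints(np.array(P,float).reshape(-1,3),np.array(s["rvec"],float),np.array(s["tvec"],float),K(s),None)[0][:,0]
def crop(s,x,y,w,h,k,n):
    cv2.imwrite(n,cv2.resize(s["image"][y:y+h,x:x+w],None,fx=k,fy=k,interpolation=cv2.INTER_CUBIC))
E
python3 - <<'E'
from bench import r
from h import *
crop(r.snapshot("top"),215,135,200,150,4,"pics/t1.png")
crop(r.snapshot("scene"),250,120,200,150,4,"pics/s1.png")
E
```

```text
(no output)
```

View pics/t1.png

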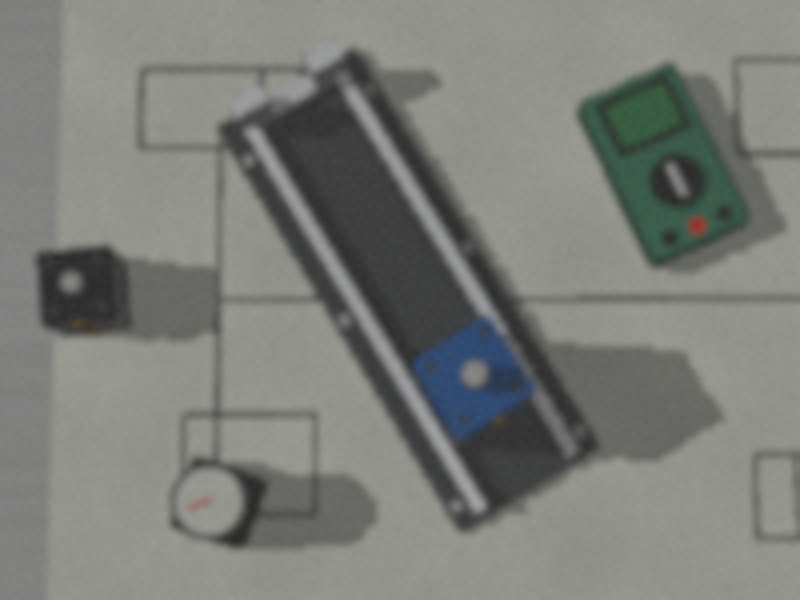

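View pics/s1.png

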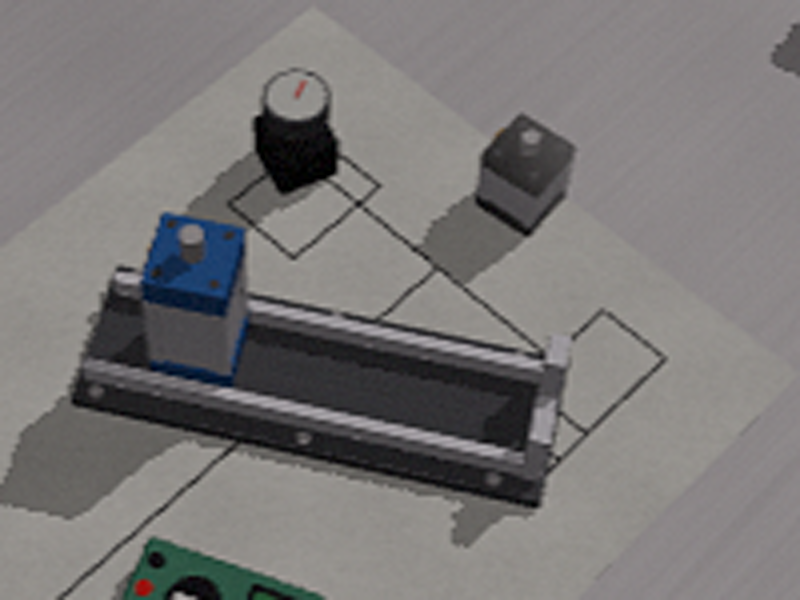

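The top view (4x crop) shows the plate corners near crop (465,530), (597,447) and (222,125), the rails' open ends at (480,510) and (572,455), and the blue top with the rod tip at (475,374). The gauge is at (210,503), the spare at (75,285) and the meter at (665,165). In both views the cradle points up and to the left.

```bash
python3 - <<'E'
from bench import r
from h import *
s=r.snapshot("top"); c=r.snapshot("scene")
T=lambda p:(np.array(p,float)+.5)/4-.5+[215,135]
S=lambda p:(np.array(p,float)+.5)/4-.5+[250,120]
P=ray(s,T([(465,530),(597,447),(375,65),(222,125)]),10);print("plate",P.round(1), [np.linalg.norm(P[i]-P[i-1]).round(1) for i in range(4)])
Q=ray(s,T([(480,510),(572,455),(345,80),(253,130)]),26);print("rails",Q.round(1))
a=(Q[2]+Q[3]-Q[0]-Q[1])/2; b=(P[3]+P[2]-P[0]-P[1])/2; print(np.linalg.norm(a),np.degrees(np.arctan2(a[1],a[0])),np.degrees(np.arctan2(b[1],b[0])))
print("scene plate",ray(c,S([(75,400),(535,505)]),5).round(1))
for n,s_,TT in(("top",s,(215,135)),("scene",c,(250,120))):
    h=cv2.cvtColor(s_["image"],cv2.COLOR_BGR2HSV); m=cv2.inRange(h,(100,120,60),(125,255,255)); m[:, :255]=0; m[:,420:]=0
    k=cv2.findContours(m,0,1)[0]; k=max(k,key=cv2.contourArea); rr=cv2.minAreaRect(k); bx=cv2.boxPoints(rr)
    print(n,cv2.contourArea(k),rr); 
    if n=="top":
        B=ray(s_,bx,120);print(B.round(1),B.mean(0).round(1)); d=[B[i]-B[i-1] for i in range(4)];print([(np.linalg.norm(v).round(1),np.degrees(np.arctan2(v[1],v[0])).round(1)) for v in d])
print("rod top",ray(s,T([(474,374)]),140),"scene",ray(c,S([(193,231)]),140))
print("gauge",ray(s,T([(208,503)]),70),ray(c,S([(298,97)]),70),"spare",ray(s,T([(78,290)]),55),"meter",ray(s,T([(580,110),(672,65),(745,215),(655,265)]),30).round())
E
```

```text
plate [[460.2  50.3  10. ]
 [509.2 -29.1  10. ]
 [744.9 104.4  10. ]
 [707.3 198.5  10. ]] [np.float64(288.2), np.float64(93.3), np.float64(270.9), np.float64(101.3)]
rails [[471.8  41.7  26. ]
 [503.8 -12.8  26. ]
 [731.4 122.1  26. ]
 [700.5 177.7  26. ]]
265.3867988134153 30.701199370822817 30.254816952828286
scene plate [[512.2 -27.8   5. ]
 [756.7 116.8   5. ]]
top 312.5 ((332.17645263671875, 229.20584106445312), (22.01189422607422, 22.165287017822266), 57.528804779052734)
[[548.9  81.7 120. ]
 [574.7  40.9 120. ]
 [534.1  15.6 120. ]
 [508.6  56.2 120. ]] [541.6  48.6 120. ]
[(np.float64(47.6), np.float64(32.3)), (np.float64(48.3), np.float64(-57.6)), (np.float64(47.8), np.float64(-148.0)), (np.float64(48.0), np.float64(122.2))]
scene 366.0 ((297.8846130371094, 183.576904296875), (22.749473571777344, 18.434917449951172), 11.309932708740234)
rod top [[542.12487071  46.88459725 140.        ]] scene [[543.53887017  49.94242893 140.        ]]
gauge [[475.72379697 196.06962161  70.        ]] [[479.8627977  197.44957218  70.        ]] spare [[599.20296909 275.5350386   55.        ]] meter [[ 711.  -20.   30.]
 [ 739.  -77.   30.]
 [ 646. -118.   30.]
 [ 616.  -64.   30.]]
```

>>> {"op": "carry_out", "data": {
  "increments": [
    [[0,0,0],[0,0,-0.076],1],
    [[0,0,0],[0,0,-0.076],1],
    [[0,0,0],[0,0,0],1]
  ],
  "newtons": 40
}}

```text
time: 0.6
tool_pos: [224.6, -556.0, 230.6]
tcp_rot: [-179.9, -0.0, 31.0]
ft_force: [-0.2, 0.8, -0.3]
finger_gap: 43.9
```

```bash
cat >to.py <<'E'
import sys
from bench import r
from h import *
from scipy.spatial.transform import Rotation as Ro
s=r.sense(); e=np.array([np.cos(np.radians(30.7)),np.sin(np.radians(30.7)),0]); n=np.array([-e[1],e[0],0]); C=np.array([606,85,0.])
R=Ro.from_euler("xyz",s["tcp_rot"],degrees=True); p=s["tool_pos"]; d=p-C
print("t",s["time"],"tcp",p.round(1),"rot",s["tcp_rot"].round(2),"F",s["ft_force"].round(1),"gap",s["finger_gap"].round(1),"cradle",(d@e).round(1),(d@n).round(1))
if len(sys.argv)>1:
    x,y,z=map(float,sys.argv[1:4]); W=C+x*e+y*n+[0,0,z]
    print("shift in tool (m)",(R.inv().apply(W-p)/1000).round(4))
    G=Ro.from_euler("xyz",[180,0,30.7],degrees=True); print("turn",(R.inv()*G).as_rotvec().round(4))
E
python3 to.py -142 1 230
```

```text
Traceback (most recent call last):
  File "to.py", line 7, in <module>
    print("t",s["time"],"tcp",p.round(1),"rot",s["tcp_rot"].round(2),"F",s["ft_force"].round(1),"gap",s["finger_gap"].round(1),"cradle",(d@e).round(1),(d@n).round(1))
                                                                                                      ^^^^^^^^^^^^^^^^^^^^^
AttributeError: 'float' object has no attribute 'round'
```

```bash
sed -i 's/s\["finger_gap"\].round(1)/round(s["finger_gap"],1)/' to.py; python3 to.py -142 1 230
```

```text
t 0.6 tcp [ 224.6 -556.   230.6] rot [-1.7993e+02 -2.0000e-02  3.0970e+01] F [-0.2  0.8 -0.3] gap 43.9 cradle -655.2 -356.4
shift in tool (m) [ 0.5149 -0.3551  0.0012]
turn [-0.0012 -0.0004  0.0046]
```

>>> {"op": "carry_out", "data": {
  "increments": [
    [[0.034,-0.0235,0],[0,0,0],1],
    [[0.034,-0.0235,0],[0,0,0],1],
    [[0.034,-0.0235,0],[0,0,0],1],
    [[0.034,-0.0235,0],[0,0,0],1],
    [[0.034,-0.0235,0],[0,0,0],1],
    [[0.034,-0.0235,0],[0,0,0],1],
    [[0.034,-0.0235,0],[0,0,0],1],
    [[0.034,-0.0235,0],[0,0,0],1],
    [[0.034,-0.0235,0],[0,0,0],1],
    [[0.034,-0.0235,0],[0,0,0],1],
    [[0,0,0],[0,0,0],1]
  ]
}}

```text
time: 1.7
tool_pos: [404.3, -168.3, 230.1]
tcp_rot: [180.0, -0.2, 29.2]
ft_force: [-0.2, -0.1, 0.1]
finger_gap: 0.0
```

```bash
python3 to.py -142 1 230
```

```text
t 1.7 tcp [ 404.3 -168.3  230.1] rot [179.99  -0.18  29.15] F [-0.2 -0.1  0.1] gap 0.0 cradle -302.7 -114.8
shift in tool (m) [ 0.1576 -0.1201  0.0006]
turn [ 0.0003 -0.0031 -0.027 ]
```

>>> {"op": "carry_out", "data": {
  "increments": [
    [[0.031,-0.024,0],[0,0,-0.007],1],
    [[0.031,-0.024,0],[0,0,-0.007],1],
    [[0.031,-0.024,0],[0,0,-0.007],1],
    [[0.031,-0.024,0],[0,0,-0.007],1],
    [[0.02,-0.016,0],[0,0,0],1],
    [[0,0,0],[0,0,0],1]
  ]
}}

```text
time: 2.3
tool_pos: [476.3, 3.8, 231.1]
tcp_rot: [179.8, -0.2, 30.0]
ft_force: [0.3, -0.7, -0.5]
finger_gap: 0.4
```

```bash
python3 to.py -142 1 105
python3 - <<'E'
from bench import r
from h import *
crop(r.snapshot("scene"),220,90,200,150,4,"pics/s2.png")
E
```

```text
t 2.3 tcp [476.3   3.8 231.1] rot [179.78  -0.22  30.  ] F [ 0.3 -0.7 -0.5] gap 0.4 cradle -153.0 -3.6
shift in tool (m) [ 0.0105 -0.0052  0.1262]
turn [ 0.0038 -0.0038 -0.0122]
```

View pics/s2.png

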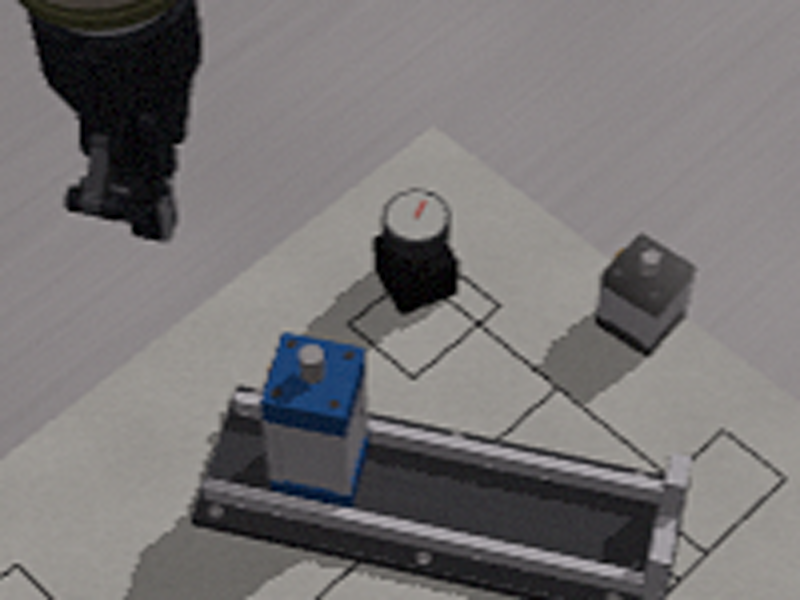

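The picture shows the shut gripper behind the port face, with its tips near crop (150,235), and nothing has been disturbed. Next I lower it to z = 105 behind the face.

>>> {"op": "carry_out", "data": {
  "increments": [
    [[0,-0.0015,0.035],[0,0,-0.006],1],
    [[0,-0.0015,0.035],[0,0,-0.006],1],
    [[0,-0.0015,0.035],[0,0,0],1],
    [[0,-0.001,0.02],[0,0,0],1],
    [[0,0,0],[0,0,0],1]
  ]
}}

```text
time: 2.85
tool_pos: [474.1, -0.3, 104.2]
tcp_rot: [179.5, -0.3, 30.1]
ft_force: [-0.8, -0.1, 0.0]
finger_gap: -0.0
```

```bash
python3 to.py -110 1 105
```

```text
t 2.85 tcp [ 4.741e+02 -3.000e-01  1.042e+02] rot [179.45  -0.27  30.14] F [-0.8 -0.1  0. ] gap -0.0 cradle -157.0 -6.0
shift in tool (m) [ 0.0469 -0.0075 -0.0007]
turn [ 0.0096 -0.0046 -0.0097]
```

>>> {"op": "carry_out", "data": {
  "increments": [
    [[0.015,-0.005,0],[0.005,-0.002,-0.008],1],
    [[0.015,-0.004,0],[0.005,-0.002,-0.005],1],
    [[0,0,0],[0,0,0],1]
  ]
}}

```text
time: 3.15
tool_pos: [496.0, 18.8, 106.6]
tcp_rot: [180.0, -0.0, 30.5]
ft_force: [0.2, 0.4, 0.6]
finger_gap: 0.1
```

```bash
python3 to.py -110 1 105
python3 - <<'E'
from bench import r
from h import *
crop(r.snapshot("scene"),220,90,200,150,4,"pics/s3.png")
E
```

```text
t 3.15 tcp [496.   18.8 106.6] rot [ 1.7996e+02 -1.0000e-02  3.0530e+01] F [0.2 0.4 0.6] gap 0.1 cradle -128.4 -0.8
shift in tool (m) [ 0.0184 -0.0018  0.0016]
turn [ 0.0007 -0.0001 -0.003 ]
```

View pics/s3.png

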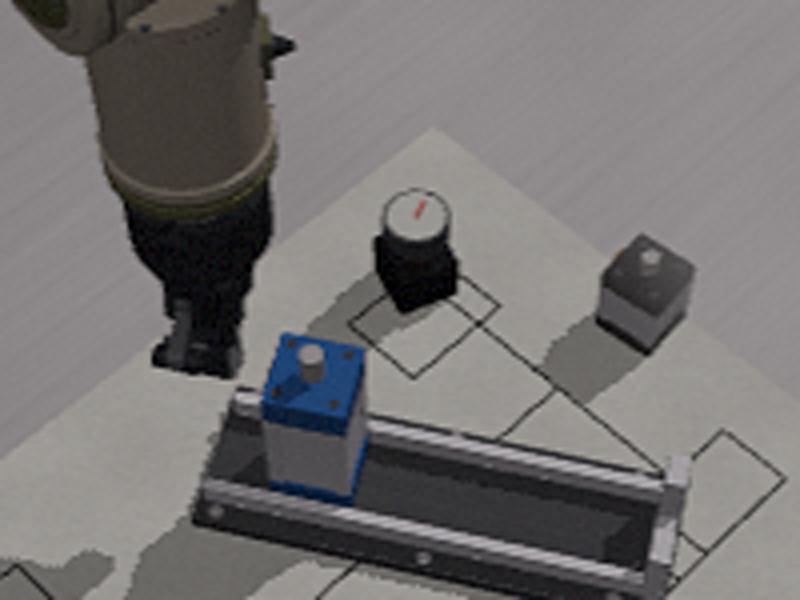

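The tips stand about 15 mm behind the port face, near the cap's height. I push forward now.

>>> {"op": "carry_out", "data": {
  "increments": [
    [[0.008,-0.001,0],[0,0,0],1],
    [[0.008,0,0],[0,0,0],1],
    [[0.008,0,0],[0,0,0],1],
    [[0.008,0,0],[0,0,0],1],
    [[0.008,0,0],[0,0,0],1]
  ]
}}

```text
time: 3.7
tool_pos: [532.0, 38.2, 109.0]
tcp_rot: [179.8, -0.1, 30.3]
ft_force: [-0.3, -1.1, 0.7]
finger_gap: -0.0
```

```bash
python3 to.py -60 1 105
python3 - <<'E'
from bench import r
from h import *
crop(r.snapshot("scene"),220,90,200,150,4,"pics/s4.png")
E
```

```text
t 3.7 tcp [532.   38.2 109. ] rot [ 1.798e+02 -7.000e-02  3.034e+01] F [-0.3 -1.1  0.7] gap -0.0 cradle -87.6 -2.4
shift in tool (m) [ 0.0275 -0.0036  0.004 ]
turn [ 0.0035 -0.0011 -0.0063]
```

View pics/s4.png

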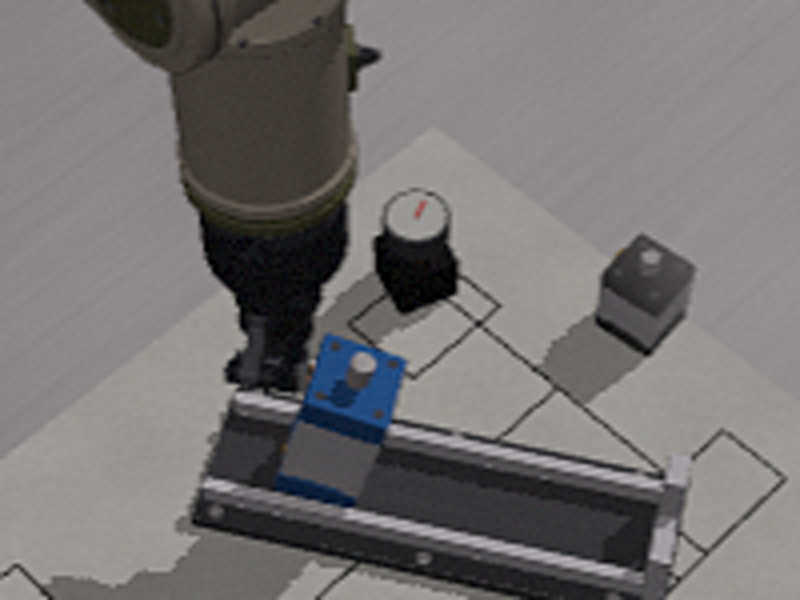

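It is tilting (about 15°) and hasn't slid. I keep pushing.

>>> {"op": "carry_out", "data": {
  "increments": [
    [[0.009,-0.001,0.002],[0,0,0],1],
    [[0.009,-0.001,0.002],[0,0,0],1],
    [[0.009,-0.001,0.001],[0,0,0],1],
    [[0.008,0,0],[0,0,0],1],
    [[0,0,0],[0,0,0],1],
    [[0,0,0],[0,0,0],1],
    [[0,0,0],[0,0,0],1]
  ]
}}

```text
time: 4.45
tool_pos: [564.3, 61.8, 102.7]
tcp_rot: [179.8, -0.1, 30.4]
ft_force: [-0.5, 0.4, 0.3]
finger_gap: -0.1
```

```bash
python3 to.py -90 1 105
python3 - <<'E'
from bench import r
from h import *
crop(r.snapshot("scene"),220,90,200,150,4,"pics/s5.png")
E
```

```text
t 4.45 tcp [564.3  61.8 102.7] rot [ 1.7984e+02 -6.0000e-02  3.0430e+01] F [-0.5  0.4  0.3] gap -0.1 cradle -47.7 1.4
shift in tool (m) [-0.0423  0.0006 -0.0023]
turn [ 0.0028 -0.0011 -0.0047]
```

View pics/s5.png

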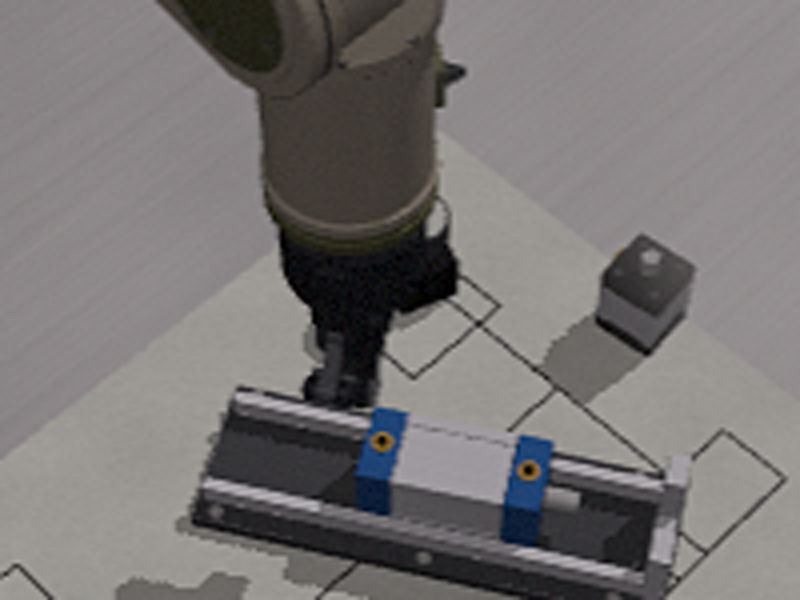

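The cylinder lies flat with both brass ports up, at crop (382,440) and (528,470). Its back end is near crop x of about 370. I back off, measure the back end, then go down behind it.

>>> {"op": "carry_out", "data": {
  "increments": [
    [[-0.02,0,0],[0,0,-0.003],1],
    [[-0.02,0,0],[0,0,-0.002],1],
    [[-0.012,0,0],[0,0,0],1],
    [[0,0,0],[0,0,0],1]
  ]
}}

```text
time: 4.9
tool_pos: [517.5, 34.1, 102.8]
tcp_rot: [179.8, -0.1, 30.7]
ft_force: [0.2, 0.7, 0.3]
finger_gap: 0.0
```

```bash
cat >pose.py <<'E'
from bench import r
from h import *
e=np.array([np.cos(np.radians(30.7)),np.sin(np.radians(30.7)),0]); n=np.array([-e[1],e[0],0]); C=np.array([606,85,0.])
import sys
c=r.snapshot("scene"); crop(c,250,150,150,110,5,sys.argv[1])
h=cv2.cvtColor(c["image"],cv2.COLOR_BGR2HSV); m=cv2.inRange(h,(10,110,60),(30,255,255)); m[:, :270]=0;m[:,400:]=0;m[:170]=0;m[270:]=0
k,_=cv2.findContours(cv2.dilate(m,np.ones((3,3),np.uint8)),0,1)[:2]
for q in k:
    M=cv2.moments(q); u=(M["m10"]/M["m00"],M["m01"]/M["m00"]); P=ray(c,[u],61)[0]-C
    print("port px",np.round(u,1),"cradle",(P@e).round(1),(P@n).round(1))
E
python3 pose.py pics/s6.png; python3 to.py -90 1 35
```

```text
port px [352.  207.2] cradle 55.8 2.5
port px [315.1 200. ] cradle -32.5 0.3
t 4.95 tcp [518.3  34.3 103. ] rot [ 1.798e+02 -1.200e-01  3.070e+01] F [ 0.4  0.1 -0. ] gap 0.3 cradle -101.3 1.2
shift in tool (m) [ 0.0112 -0.      0.0681]
turn [ 0.0034 -0.002   0.    ]
```

View pics/s6.png

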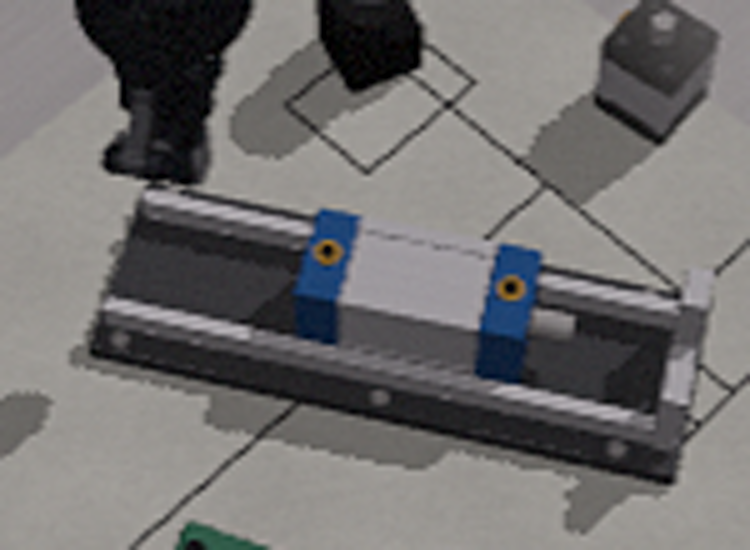

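Port centres at cradle x of −32.5 and 55.8 put the middle at about +11.6, the back at about −43 and the front at about +67. So about 63 mm is left to go. I lower the fingers between the rails behind it.

>>> {"op": "carry_out", "data": {
  "increments": [
    [[0,0,0.022],[0.002,-0.001,0],1],
    [[0,0,0.022],[0,0,0],1],
    [[0,0,0.02],[0,0,0],1],
    [[0,0,0],[0,0,0],1],
    [[0,0,0],[0,0,0],1]
  ]
}}

```text
time: 5.45
tool_pos: [523.1, 35.1, 40.3]
tcp_rot: [179.7, -0.4, 30.7]
ft_force: [-0.4, -0.6, 1.7]
finger_gap: 0.1
```

```bash
python3 to.py -60 1 36
```

```text
t 5.45 tcp [523.1  35.1  40.3] rot [179.73  -0.42  30.66] F [-0.4 -0.6  1.7] gap 0.1 cradle -96.7 -0.6
shift in tool (m) [ 0.0367 -0.0016  0.0045]
turn [ 0.0046 -0.0073 -0.0006]
```

>>> {"op": "carry_out", "data": {
  "increments": [
    [[0.012,-0.001,0.004],[0.004,-0.006,0],1],
    [[0.012,0,0.003],[0,0,0],1],
    [[0.012,0,0],[0,0,0],1],
    [[0,0,0],[0,0,0],1]
  ]
}}

```text
time: 5.85
tool_pos: [558.3, 55.3, 38.5]
tcp_rot: [179.8, -0.4, 30.6]
ft_force: [-0.8, -0.2, 0.3]
finger_gap: -0.1
```

```bash
python3 to.py 7 0 35;python3 pose.py pics/s7.png
```

```text
t 5.85 tcp [558.3  55.3  38.5] rot [179.8   -0.37  30.65] F [-0.8 -0.2  0.3] gap -0.1 cradle -56.2 -1.1
shift in tool (m) [ 0.0632 -0.0012  0.0039]
turn [ 0.0035 -0.0064 -0.0009]
port px [352.  207.5] cradle 56.1 1.8
port px [315.4 200.1] cradle -31.8 0.2
```

View pics/s7.png

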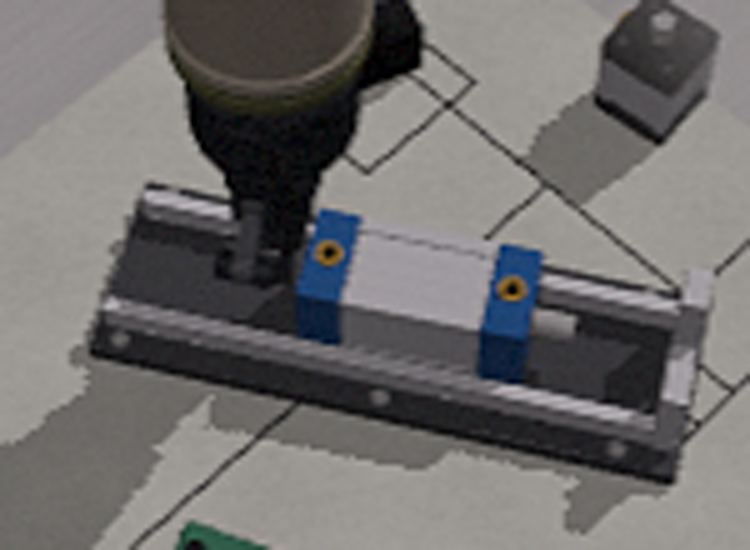

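The fingers sit between the rails, right behind the back end (back cap at crop x of about 300). I push most of the way.

>>> {"op": "carry_out", "data": {
  "increments": [
    [[0.009,0,0.003],[0.003,-0.004,0],1],
    [[0.009,0,0.001],[0,0,0],1],
    [[0.009,0,0],[0,0,0],1],
    [[0.009,0,0],[0,0,0],1],
    [[0.008,0,0],[0,0,0],1],
    [[0.005,0,0],[0,0,0],1],
    [[0,0,0],[0,0,0],1]
  ]
}}

```text
time: 6.6
tool_pos: [601.6, 80.6, 36.3]
tcp_rot: [179.9, -0.0, 30.6]
ft_force: [0.5, -0.3, 0.9]
finger_gap: -0.1
```

```bash
python3 to.py 9 0 35;python3 pose.py pics/s8.png
```

```text
t 6.6 tcp [601.6  80.6  36.3] rot [ 1.7994e+02 -5.0000e-02  3.0650e+01] F [ 0.5 -0.3  0.9] gap -0.1 cradle -6.1 -1.6
shift in tool (m) [ 0.0151 -0.0016  0.0013]
turn [ 0.001  -0.0008 -0.0009]
port px [373. 213.] cradle 106.3 -0.8
port px [336. 205.] cradle 18.3 -0.9
```

View pics/s8.png

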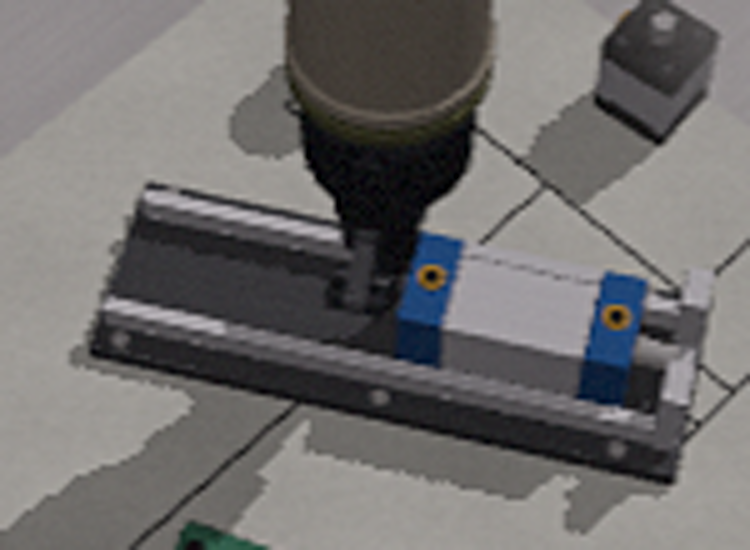

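The cylinder has moved 50 mm and its rod is entering the slot, which leaves about 12 mm. I continue in small steps and watch the force.

>>> {"op": "carry_out", "data": {
  "increments": [
    [[0.004,0,0],[0,0,0],1],
    [[0.004,0,0],[0,0,0],1],
    [[0.003,0,0],[0,0,0],1]
  ]
}}

```text
time: 6.95
tool_pos: [610.6, 85.9, 36.1]
tcp_rot: [180.0, 0.0, 30.6]
ft_force: [-1.9, -0.8, 0.6]
finger_gap: 0.3
```

```bash
python3 to.py 9 0 35
```

```text
t 6.95 tcp [610.6  85.9  36.1] rot [1.7996e+02 4.0000e-02 3.0630e+01] F [-1.9 -0.8  0.6] gap 0.3 cradle 4.4 -1.6
shift in tool (m) [ 0.0046 -0.0016  0.0011]
turn [ 0.0007  0.0006 -0.0013]
```

>>> {"op": "carry_out", "data": {
  "increments": [
    [[0.003,0,0],[0,0,0],1]
  ]
}}

```text
time: 7.05
tool_pos: [613.3, 87.5, 36.1]
tcp_rot: [180.0, 0.0, 30.6]
ft_force: [-2.1, -0.6, 0.4]
finger_gap: -0.1
```

>>> {"op": "carry_out", "data": {
  "increments": [
    [[0.002,0,0],[0,0,0],1]
  ]
}}

```text
time: 7.15
tool_pos: [615.2, 88.6, 36.1]
tcp_rot: [180.0, 0.1, 30.6]
ft_force: [-2.0, -0.9, 1.7]
finger_gap: 0.3
```

```bash
python3 to.py 9 0 35;python3 pose.py pics/s9.png
```

```text
t 7.15 tcp [615.2  88.6  36.1] rot [1.7996e+02 5.0000e-02 3.0630e+01] F [-2.  -0.9  1.7] gap 0.3 cradle 9.7 -1.6
shift in tool (m) [-0.0007 -0.0016  0.0011]
turn [ 0.0006  0.0009 -0.0012]
port px [379.8 214.6] cradle 122.3 -1.0
port px [342.2 206.6] cradle 33.3 -1.4
```

View pics/s9.png

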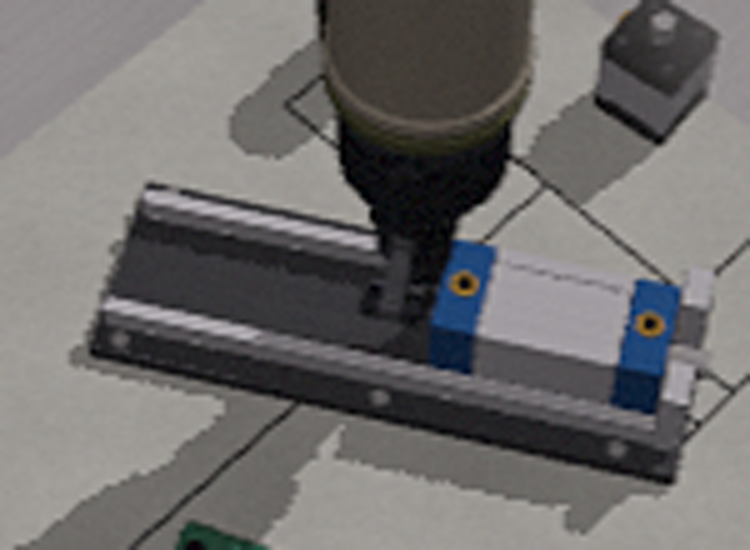

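The force is still only sliding friction (2 N), and a sliver of gap shows at crop x of about 665–680. I keep nudging until the force rises.

>>> {"op": "carry_out", "data": {
  "increments": [
    [[0.002,0,0],[0,0,0],1]
  ]
}}

```text
time: 7.3
tool_pos: [616.1, 89.1, 36.0]
tcp_rot: [180.0, 0.2, 30.6]
ft_force: [-15.1, -8.8, 11.2]
finger_gap: -0.1
```

>>> {"op": "carry_out", "data": {
  "increments": [
    [[0.0015,0,0],[0,0,0],1]
  ]
}}

```text
time: 7.4
tool_pos: [616.1, 89.0, 35.9]
tcp_rot: [-180.0, 0.4, 30.6]
ft_force: [-9.4, -5.5, 8.3]
finger_gap: 0.4
```

>>> {"op": "carry_out", "data": {
  "increments": [
    [[0.0015,0,0],[0,0,0],1]
  ]
}}

```text
time: 7.5
tool_pos: [616.0, 89.0, 35.8]
tcp_rot: [-180.0, 0.6, 30.6]
ft_force: [-9.3, -2.5, 7.3]
finger_gap: -0.1
```

The force rose and the tool stopped, so the cylinder is seated against the plate. I back off and go up.

>>> {"op": "carry_out", "data": {
  "increments": [
    [[-0.006,0,0],[0,0,0],1],
    [[-0.015,0,0],[0,0,0],1],
    [[-0.015,0,0],[0,0,0],1],
    [[0,0,-0.02],[0,0,0],1],
    [[0,0,-0.03],[0,0,0],1],
    [[0,0,-0.03],[0,0,0],1],
    [[0,0,-0.03],[0,0,0],1],
    [[0,0,-0.03],[0,0,0],1],
    [[-0.03,0,-0.03],[0,0,0],1],
    [[-0.04,0,0],[0,0,0],1],
    [[0,0,0],[0,0,0],1]
  ]
}}

```text
time: 8.6
tool_pos: [522.3, 34.8, 211.4]
tcp_rot: [-179.9, 0.4, 30.7]
ft_force: [0.3, 0.9, -0.3]
finger_gap: -0.1
```

```bash
python3 to.py;python3 pose.py pics/s10.png; python3 - <<'E'
from bench import r
from h import *
crop(r.snapshot("top"),215,135,200,150,4,"pics/t10.png")
E
```

```text
t 8.6 tcp [522.3  34.8 211.4] rot [-179.94    0.41   30.72] F [ 0.3  0.9 -0.3] gap -0.1 cradle -97.6 -0.4
port px [380.  214.6] cradle 122.7 -0.9
port px [343.  206.5] cradle 35.0 -0.9
```

View pics/s10.png

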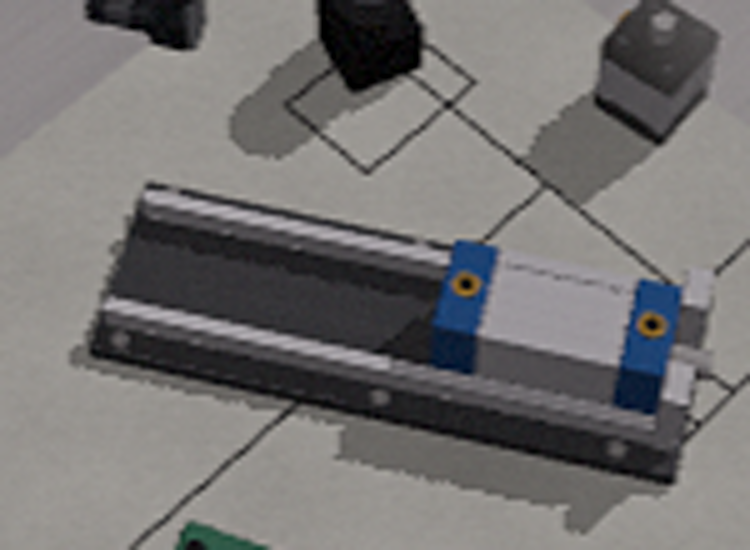

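View pics/t10.png

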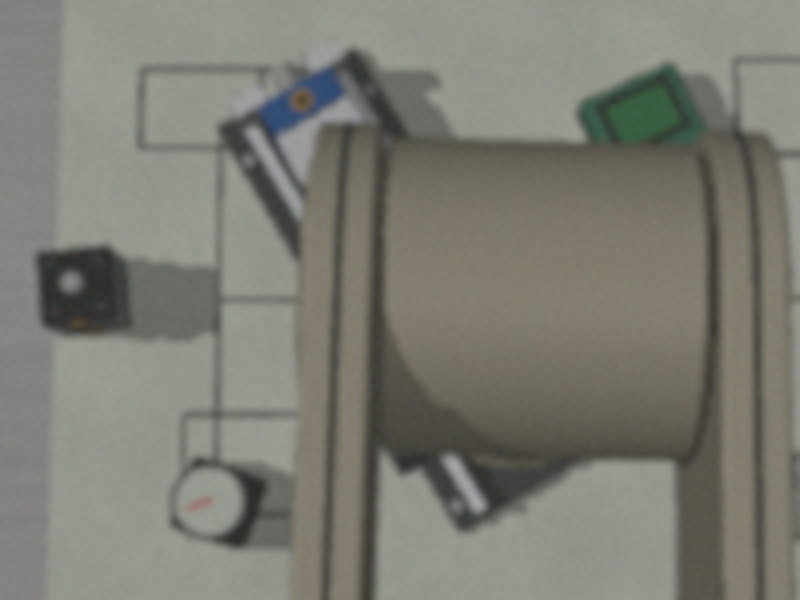

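In the scene view the front cap's edge meets the end plate at crop (680,290), the rod passes through the slot at (700,355), and the ports face up. In the top view the gauge, the spare and the visible part of the meter are where they were. I hand in now.

```bash
python3 -c "
from bench import r
print(r.hand_in())"
```

```text
the job is handed in; nothing more can be done
None
```

The cylinder lies flat between the rails with its ports up, its front face against the end plate and the rod through the slot. I handed the job in at about 8.6 s.

I tipped it by pushing the shut fingers near the top of the port face. I then pushed it by its back end until the force jumped from about 2 N to about 20 N and the tool stopped, and backed off with the fingers clear.

- **Seating:** the last picture shows the front cap meeting the end plate. Both ports measure 0.9 mm off the rails' centre line.
- **Front face position:** my camera estimate puts the front at about cradle x = 133.8 mm against a nominal 130. That is inside the 4 mm tolerance but near its edge. My cradle frame came from hand-picked image points and could be a few mm off, so I relied on the contact force to judge seating.
- **Bystanders:** the spare and gauge look unmoved in the final top view. The meter was partly hidden by the arm, but the part I could see is where it was. I compared these by eye and did not re-measure them.

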